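Straighten the row of tea tins under the glass shelf with a ruler

ROBOT

A 6-joint arm with a two-finger parallel gripper is mounted at the origin on the work surface. World frame = base frame: x ahead of the robot, y to its left, z up, the work surface at z = 0. Lengths are in m, angles in rad, forces in N, time in s.
With the tool pointing down it reaches from about 0.35 to 0.85 m from the base axis. Payload 8.1 kg.
Tool frame: the origin (TCP) lies between the finger pads; the fingertips stand 11 mm ahead of it and the grasp point (between the pads) lies 8 mm behind it (robot.tips_ahead is the distance from the TCP to the fingertips, in m); z points along the fingers, y is the line along which they close (so a half turn about z gives the same grasp; the last joint's range is limited). The gripper opens to 93 mm and grips with 3 to 60 N. Pads are 15 mm wide; open, the fingers measure 128 mm over their backs; the gripper's body (75 mm by 188 mm) begins 65 mm behind the grasp point.
Start: joints at [1.114, 0.13, 1.488, -0, 1.523, -0.085], TCP at [0.218, 0.559, 0.23] pointing down, gripper open.
Joint ranges: [-2.96, 2.96], [-0.89, 2.26], [0.02, 2.5], [-1.34, 4.48], [0, 2.73], [-2.66, 2.66]. Speed limits (rad/s): [2.39, 2.39, 2.79, 3.14, 3.14, 3.14].

INTERFACE

Orientations are given as a rotation vector (axis times angle).
In Python, from plant import robot gives the robot as it stands. The module is installed in compiled form; this text tells all that it offers.
- The arm moves only by the tool move_arm, never from a script. Its argument "deltas" is one flat list of numbers, 7 for each row, row after row: the shift along the tool's x, y, z in m, then the turn, a rotation vector about the tool's x, y, z in rad, then the opening, from 0 (shut) to 1 (fully open). A call has 1 to 12 rows; each row is the pose to reach, as a shift and turn from the pose commanded when the call began, along the tool's axes at that moment; what a row does not reach only later rows make up. A row lasts 1/8 s, in which the tool goes at most 62.5 mm and 10.7 degrees, less where a joint would pass 70% of its speed; a pose out of reach is approached as far as the arm can. A call with a gripper value outside its range is refused whole. The fingers move at their own pace and stop on an object; "squeeze" is the grip in N (left out, the last holds). Time passes only in rows, so rows that repeat a pose let the fingers close. It gives the time, the measured TCP pose, the force, the opening and the grip force at its end, in the units of the state.
- robot.read_state(): the state, without advancing time (a new reading comes with each control period).
- robot.read_camera(name): name is "side" or "top" or "wrist"; returns (picture, depth): 400x640x3 uint8, red, green, blue; 400x640 float32, m along the optical axis (not along the pixel's ray), 0 where there is no reading.
- robot.camera_model(name): a dict with "K" (3x3 intrinsics, pixels), "k1" (the pictures are not rectified: a ray, as slopes to the right and down, at radius r is drawn at 1 + k1 r^2 times it, then the intrinsics apply), "R" (3x3) and "t" (3): a world point X has camera coordinates R X + t; the wrist camera has in their place "tool_from_camera" (4x4, takes a point from camera to tool coordinates, whose origin is the TCP and whose axes are the flange's). Camera axes: x right, y down, z forward; pixel columns grow to the right and rows downward; lengths in m; the calibration is good to about 2 mm. A picture is of the moment at which its call begins: read the wrist's pose just before it. camera_model takes no time and is no camera call.
- robot.close_job(): hands the job in; it is judged then, once.
Trained networks look in the newest picture that a camera, given by its name, has taken for a name from the list of things; names that differ only in an ending like _2 or _b are one class to them, and where a whole thing is asked for, a point or a joint stands for the part that bears it (a point fixed in the world has none). Each returns a list of dicts, best first, with "confidence" (0 to 1); they miss things now and then, are a little off and sometimes report something else, mostly with a low value. They report only what shows in the picture. A call takes as long as a camera call.
- robot.recognise(camera, label): "uv" ([column, row] in pixels, amid what is visible of it).
The state is a dict: "t": time; "q": joint angles; "dq": joint speeds; "joint_torque": joint torques, N m; "tool_pos": TCP position; "orientation": TCP orientation; "force": force on the tool from outside, world axes, zero at the start; "wrist_torque": the same for the moment, N m; "opening": finger opening in m; "gripper_force": force on a finger pad.
Only numpy, scipy, OpenCV 4.12 (cv2) and the standard library are available. Lean on these libraries where they do the work, as an engineer would, in place of code of your own. Each camera call takes 0.05 s, during which the arm holds its last target. There are 200 camera calls.

TASK

Stand the stray tea tin upright in front of or in the empty gap of the row and let go of it, then take the ruler by its wooden grip and push all six tins back under the low glass shelf with its straight edge, until their fronts make one straight line, square and flush with the front edges of the shelf's two side panels. Touch the tins of the row only with the ruler, knock none over, and do not bump the glass shelf with the arm or disturb the teapot, the jar, the tongs or the candy tray. Finish with the ruler drawn back and laid flat on the sideboard in front of the shelf, no longer under the glass, and let go.

Things in the scene. Friction and masses are not known exactly. Their poses are not given: they have to be found in the camera images.
- riser: Fixed shelf riser: two upright pale wooden side panels under a glass board, open front and back. Origin: on the sideboard lid, midway between the FRONT edges of the panels, which are the line x = 0; x points to the shelf's back (away from the robot, within 6 degrees), y along the shelf, z up. Panels 18 thick, 90 deep (x 0 to 90); clear bay between them 344 wide (y -172 to 172; outer faces +-190).
- riser_glass (a point): The riser's clear glass board, 400 wide (y), 150 deep, 8 thick, underside 170 above the sideboard lid. Point: middle of its lower front edge, at x = -40 of the riser: it overhangs the panel fronts by 40 towards the robot and reaches back to x = 110. Same axes as the riser. A vertical tool cannot bring the ruler to the panel fronts: lean the tool back, clear of this edge.
- ruler_grip (a point): The ruler: rigid aluminium bar lying flat, 390 long (its y), 60 deep (its x), 12 high, 280 g, with a flat wooden grip upright at its middle, 14 thick along the bar (y), 28 deep (x), from 12 to 78 above the bar's underside. Point: on the grip's centre line, 48 above the bar's underside. The pushing edges are the bar's long faces, x = +-30. Axes: x across the bar, forward at yaw 0; y along it; z up.
- tin1_mid (a point): One of the five square tea tins standing in a ragged row in front of and partly under the glass, dark green with a gold panel on each side and a green lid: 44 x 44, 62 high, about 110 g, closed. Point: its centre, 31 above its underside; x and y square to its sides, z up.
- tin2_mid (a point): One of the five square tea tins standing in a ragged row in front of and partly under the glass, dark green with a gold panel on each side and a green lid: 44 x 44, 62 high, about 110 g, closed. Point: its centre, 31 above its underside; x and y square to its sides, z up.
- tin3_mid (a point): One of the five square tea tins standing in a ragged row in front of and partly under the glass, dark green with a gold panel on each side and a green lid: 44 x 44, 62 high, about 110 g, closed. Point: its centre, 31 above its underside; x and y square to its sides, z up.
- tin4_mid (a point): One of the five square tea tins standing in a ragged row in front of and partly under the glass, dark green with a gold panel on each side and a green lid: 44 x 44, 62 high, about 110 g, closed. Point: its centre, 31 above its underside; x and y square to its sides, z up.
- tin5_mid (a point): One of the five square tea tins standing in a ragged row in front of and partly under the glass, dark green with a gold panel on each side and a green lid: 44 x 44, 62 high, about 110 g, closed. Point: its centre, 31 above its underside; x and y square to its sides, z up.
- stray_mid (a point): The stray tea tin, the same as the others (44 x 44, 62 high, about 110 g), standing by itself at the front left or front right. Point: its centre, 31 above its underside; x and y square to its sides, z up. The row has six places, 57 apart along the riser's y (+-28.5, +-85.5, +-142.5); one of them is empty and is this tin's gap.
- teapot_mid (a point): Bystander: small loose blue ceramic teapot, body 90 across, 89 high with its white lid; spout reaches 80 along its +x, handle 76 along its -x. Point: on its axis, 40 above the lid of the sideboard.
- jar_mid (a point): Bystander: loose glass flip-top jar of sweets, 100 across with its wire, 124 high. Point: on its axis, 60 above the lid of the sideboard.
- tongs_mid (a point): Bystander: loose stainless tongs lying flat at the left, 180 long along their y, 45 wide, 14 high. Point: middle, 6 up.
- tray_rim (a point): Bystander: octagonal black candy tray with six closed red compartments, 244 across and 75 high, on a low turning foot that turns freely. Point: on the rim, 100 from the tray's axis towards the robot (the tray starts turned by up to 40 degrees either way) and 44 above the sideboard lid; the axis is fixed.

How it is judged:
By the outcome, as a careful person would: the job done as asked, in the order asked, and still so for the second after the job is handed in, with the robot touching nothing.
It also fails if it takes over 56 s, if anything falls off the work surface, if the arm or the gripper's body presses on something with over 40 N, if the wrist force passes 120 N, or if a joint passes its speed limit or range.

## Working session

There is one attempt and no reset: what is moved stays moved. The work goes in short steps, Python scripts to look and compute and a tool call to move; the robot and the scene stay as the last step left them, time stands still between calls to the robot, and variables do not carry over. Pictures are saved under pics/ and viewed, at most 10 in all, crops included, and the job is handed in when it is done.

Besides the shell and the picture viewer there is one more tool, called after "Emit:" in YAML: its name, and indented under it one key for each argument. move_arm: Moves the arm, as the interface text tells. Its arguments: {"type":"object","properties":{"deltas":{"type":"array","items":{"type":"number"}},"squeeze":{"type":"number"}},"required":["deltas"]}

```bash
mkdir -p pics; cat > h.py <<'E'
import numpy as np, cv2
from plant import robot
from scipy.spatial.transform import Rotation as Ro
def world(cam,depth,st=None):
    m=robot.camera_model(cam);K=np.array(m["K"]);k1=m["k1"]
    h,w=depth.shape
    u,v=np.meshgrid(np.arange(w),np.arange(h))
    dist=np.array([k1,0,0,0,0.])
    p=cv2.undistortPoints(np.stack([u,v],-1).reshape(-1,1,2).astype(np.float64),K,dist).reshape(h,w,2)
    P=np.dstack([p*depth[...,None],depth])
    if cam=="wrist":
        T=np.array(m["tool_from_camera"]);P=P@T[:3,:3].T+T[:3,3]
        R=Ro.from_rotvec(st["orientation"]).as_matrix();return P@R.T+st["tool_pos"]
    return (P-np.array(m["t"]))@np.array(m["R"])
def snap(cam):
    st=robot.read_state();im,d=robot.read_camera(cam)
    return im,d,world(cam,d,st)
def save(im,n):cv2.imwrite("pics/%s.png"%n,im[...,::-1])
E
python3 - <<'E'
from h import *
print(robot.read_state())
for c in("top","side"):
    im,d,W=snap(c);save(im,c+"0");np.savez(c+"0",im=im,d=d,W=W)
    print(c,robot.camera_model(c))
    for l in["riser","riser_glass","ruler_grip","tin1_mid","stray_mid","teapot_mid","jar_mid","tongs_mid","tray_rim"]:
        for r in robot.recognise(c,l)[:7]:
            u,v=map(int,r["uv"]);print(l,r["uv"],round(r["confidence"],2),W[v,u].round(3))
E
```

```text
{'t': 0.0, 'q': array([ 1.11361612e+00,  1.31147804e-01,  1.48924795e+00, -1.33139365e-05,
        1.52294746e+00, -8.53935918e-02]), 'dq': array([1.75570208e-04, 7.48277571e-04, 9.89858420e-05, 2.40787771e-04,
       2.42392473e-04, 1.42692879e-04]), 'joint_torque': array([ 1.74198076e-04, -5.59883881e+01, -4.91728556e+01,  7.68970465e-02,
        3.64109071e-02, -2.18745627e-04]), 'tool_pos': array([0.21771894, 0.55854899, 0.22861258]), 'orientation': array([-5.80557820e-01, -3.08701850e+00,  2.65442508e-03]), 'force': array([ 0.02893001,  0.22176965, -0.37097708]), 'wrist_torque': array([-0.03858536,  0.02325806, -0.06380987]), 'gripper_force': 0.0, 'opening': 0.09282954108186378}
top {'K': array([[382.24242424,   0.        , 316.27733715],
       [  0.        , 382.24242424, 194.68467933],
       [  0.        ,   0.        ,   1.        ]]), 'k1': 0.015525695444595207, 'R': array([[ 0.04253741, -0.99909203,  0.00238612],
       [-0.97326661, -0.04197716, -0.22580971],
       [ 0.22570484,  0.00728303, -0.97416851]]), 't': array([-0.02020013,  0.56915278,  0.94182213])}
riser [307
[... 951 characters left out ...]
6, 177.4] 0.82 [ 0.719 -0.036  0.177]
riser_glass [374.7, 176.4] 0.58 [ 0.712 -0.025  0.176]
ruler_grip [312.7, 254.7] 0.61 [ 0.473 -0.068  0.011]
tin1_mid [343.9, 201.9] 0.78 [0.657 0.043 0.056]
stray_mid [338.1, 330.4] 0.63 [ 0.372 -0.345  0.062]
stray_mid [380.1, 176.4] 0.46 [ 0.727 -0.036  0.177]
stray_mid [330.1, 188.4] 0.17 [0.654 0.115 0.062]
teapot_mid [236.2, 186.5] 0.89 [0.394 0.29  0.058]
jar_mid [275.4, 159.2] 0.8 [0.566 0.336 0.081]
jar_mid [251.5, 170.3] 0.47 [0.505 0.422 0.005]
jar_mid [322.9, 180.0] 0.38 [0.654 0.163 0.065]
tongs_mid [312.3, 254.4] 0.74 [ 0.473 -0.068  0.011]
tongs_mid [328.7, 189.5] 0.28 [0.649 0.119 0.058]
tray_rim [455.7, 299.7] 0.95 [ 0.677 -0.423  0.053]
```

View pics/top0.png

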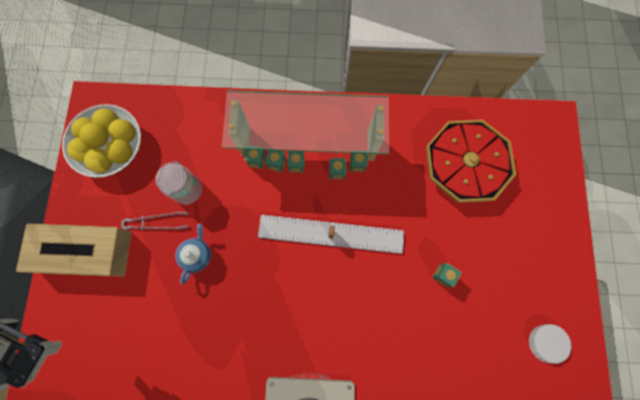

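View pics/side0.png

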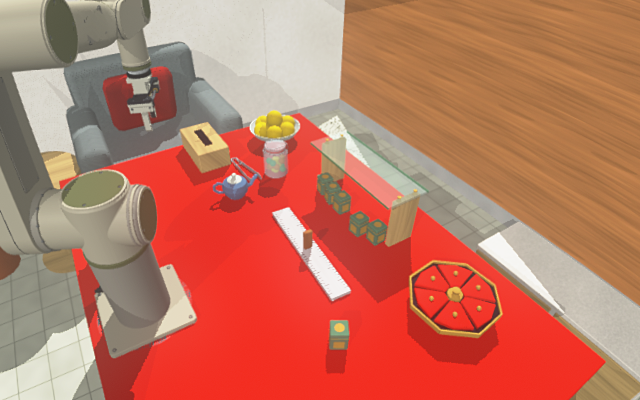

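Top view: the stray is at (448,273), the ruler at (331,234), and five tins at (255–359, ~161). The gap is at about (317,165), the fourth place from the left. The side view agrees.

```bash
cat >> h.py <<'E'
def rect(P):
    (c,s,a)=cv2.minAreaRect((P[:,:2]*1000).astype(np.float32))
    if s[0]>s[1]: s=(s[1],s[0]);a-=90   # a = direction (deg) of short side
    a=(a+90)%180-90
    return np.round(c,1),np.round(s,1),round(a,2)
def clean(mask):
    m=cv2.morphologyEx(mask.astype(np.uint8),cv2.MORPH_OPEN,np.ones((2,2)))
    n,l,s,c=cv2.connectedComponentsWithStats(m)
    return [l==i for i in range(1,n) if s[i,4]>15]
def box(W,x0,x1,y0,y1,z0,z1):
    return (W[...,0]>x0)&(W[...,0]<x1)&(W[...,1]>y0)&(W[...,1]<y1)&(W[...,2]>z0)&(W[...,2]<z1)
E
python3 - <<'E'
from h import *
for c in("top","side"):
    z=np.load(c+"0.npz");W=z["W"];im=z["im"].astype(int)
    print(c)
    for n,b in dict(glass=(.5,1,-.25,.3,.165,.195),ruler=(.4,.6,-.3,.25,.007,.018),grip=(.4,.6,-.3,.25,.03,.09),stray=(.3,.45,-.42,-.28,.052,.075),straybody=(.3,.45,-.42,-.28,.01,.075),tins=(.55,.72,-.17,.22,.052,.075),panel=(.6,.8,-.25,.3,.08,.16),lid=(.2,.3,-.2,.2,-.05,.05)).items():
        for m in clean(box(W,*b)):
            P=W[m]; print(n,m.sum(),rect(P),np.median(P,0).round(4),P[:,2].max().round(3))
E
```

```text
top
glass 9559 (array([695.9,  48.3]), array([421.3, 577.3]), 62.15) [0.7211 0.0319 0.1788] 1.046
ruler 3096 (array([421.9, -40. ]), array([164. , 391.6]), -3.84) [ 0.4727 -0.0426  0.0126] 1.046
grip 70 (array([477.9, -42.7]), array([16.1, 31.4]), -88.16) [ 0.4726 -0.0419  0.0763] 0.081
stray 322 (array([ 375. , -350.8]), array([47.5, 71.6]), -18.96) [ 0.3773 -0.3408  0.0628] 0.068
straybody 439 (array([ 374.4, -196.9]), array([ 55. , 388.9]), 1.38) [ 0.3769 -0.3361  0.062 ] 1.046
tins 212 (array([674.3, 177.6]), array([37.9, 41.8]), -7.86) [0.6687 0.1747 0.0625] 0.068
tins 253 (array([515.8,  74.7]), array([ 54.6, 376.5]), -74.09) [0.6662 0.117  0.0621] 1.046
tins 258 (array([676.7,  62.6]), array([41.1, 58.5]), 89.16) [0.6661 0.0609 0.0624] 0.068
tins 223 (array([528.1, -50.8]), array([ 52.7, 380.1]), 67.73) [ 0.6712 -0.1095  0.0622] 1.046
tins 261 (array([662. , -54.9]), array([49.8, 57.5]), -85.03) [ 0.651  -0.053   0.0623] 0.067
lid 6159 (array([269.8,  -2.7]), array([144.9, 399.2]), 0.02) [ 0.2471 -0.0031  0.0006] 1.046
side
glass 3849 (array([794.7, 119.8]), array([ 461.7, 225
[... 328 characters left out ...]
4   0.0614] 0.866
straybody 553 (array([ 237.8, -528.9]), array([ 49.6, 595.4]), -37.31) [ 0.3727 -0.3509  0.0593] 0.866
tins 450 (array([693.5, 127.9]), array([ 92.1, 174.4]), -1.4) [0.672  0.1147 0.0607] 0.069
tins 161 (array([ 362.1, -366.8]), array([  55.3, 1003.2]), -42.81) [ 0.6506 -0.0556  0.0608] 0.866
tins 237 (array([ 704.5, -119.1]), array([ 71.4, 100.6]), -82.18) [ 0.6809 -0.1191  0.0604] 0.077
panel 81 (array([ 371.6, -260.5]), array([  35.5, 1186.2]), -35.51) [0.6987 0.2102 0.0927] 0.866
panel 520 (array([861.5, -46.8]), array([  71., 2164.]), -51.12) [ 0.7317 -0.1513  0.1131] 0.866
lid 3853 (array([ 202.8, -285. ]), array([160.7, 977.9]), -9.66) [ 0.2497 -0.0378 -0.0004] 0.866
```

```bash
sed -i 's/return \[l==i for/return [(l==i)\&mask for/' h.py
cat >> h.py <<'E'
def rrect(P,q=1.5):
    # robust rectangle: yaw (deg, +-45) minimising trimmed area; centre, extents along x',y'
    P=P[:,:2]*1000;best=None
    for a in np.arange(-45,45,.5):
        c,s=np.cos(np.radians(a)),np.sin(np.radians(a))
        Q=P@np.array([[c,-s],[s,c]])
        lo,hi=np.percentile(Q,q,0),np.percentile(Q,100-q,0)
        e=hi-lo
        if best is None or e.prod()<best[0]:
            m=(lo+hi)/2;best=(e.prod(),(np.array([[c,-s],[s,c]])@m).round(1),e.round(1),a)
    return best[1:]
E
python3 - <<'E'
from h import *
for c in("top","side"):
    z=np.load(c+"0.npz");W=z["W"];im=z["im"].astype(int)
    print(c)
    for n,b in dict(glass=(.5,1,-.25,.3,.165,.195),ruler=(.4,.6,-.3,.25,.007,.018),grip=(.4,.6,-.3,.25,.06,.09),stray=(.3,.45,-.42,-.28,.055,.075),tins=(.55,.72,-.17,.22,.055,.075),panel=(.6,.8,-.25,.3,.08,.16)).items():
        for m in clean(box(W,*b)):
            P=W[m]; print(n,m.sum(),rrect(P),rrect(P,.3),np.median(P,0).round(4))
E
```

```text
top
glass 9310 (array([724.7,  34. ]), array([144.6, 384.9]), np.float64(1.0)) (array([725.3,  34. ]), array([147.8, 394.7]), np.float64(0.5)) [0.7224 0.0337 0.1788]
ruler 2912 (array([474.7, -40.8]), array([ 56.1, 375. ]), np.float64(-4.0)) (array([474.9, -40.6]), array([ 57.7, 383.7]), np.float64(-4.0)) [ 0.474  -0.0425  0.0127]
grip 49 (array([474.3, -39.9]), array([24.1, 10.3]), np.float64(2.0)) (array([474.3, -39.9]), array([24.3, 10.3]), np.float64(2.0)) [ 0.4735 -0.04    0.0777]
stray 285 (array([ 378.7, -340.5]), array([41.4, 39.5]), np.float64(-27.5)) (array([ 378.8, -340.4]), array([42.2, 41.5]), np.float64(-32.5)) [ 0.3784 -0.3403  0.063 ]
tins 179 (array([671.3, 177.1]), array([30.9, 39. ]), np.float64(-7.5)) (array([671.5, 177.4]), array([32.3, 40.1]), np.float64(-7.0)) [0.6702 0.1762 0.0628]
tins 217 (array([668.8, 119.7]), array([39.2, 38.9]), np.float64(-11.5)) (array([669.2, 119.6]), array([41.5, 39.8]), np.float64(-10.0)) [0.6676 0.1181 0.0625]
tins 222 (array([667.2,  63.1]), array([39.2, 37.9]), np.float64(3.0)) (array([667.3,  62.4]), array([39.9, 40.5]), np.floa
[... 1445 characters left out ...]
.5]), np.float64(8.5)) [ 0.6506 -0.0533  0.0611]
tins 149 (array([ 675.5, -108.3]), array([41.6, 38.2]), np.float64(4.0)) (array([ 676. , -109.7]), array([43.5, 42.9]), np.float64(1.0)) [ 0.6732 -0.1104  0.0616]
tins 32 (array([ 702.3, -150.6]), array([28.7, 11.6]), np.float64(-19.5)) (array([ 702.4, -150.9]), array([29.3, 12. ]), np.float64(-22.5)) [ 0.6949 -0.1512  0.0632]
panel 67 (array([706.3, 212.5]), array([34., 14.]), np.float64(-1.5)) (array([705.9, 209.2]), array([34.1, 14.9]), np.float64(-14.0)) [0.6972 0.2101 0.0954]
panel 461 (array([ 735.3, -150.9]), array([91.6, 11.6]), np.float64(-5.5)) (array([ 735.8, -151. ]), array([94.5, 13.6]), np.float64(-6.0)) [ 0.7295 -0.1513  0.1167]
```

```bash
cat >> h.py <<'E'
def pose(phi,lean=0):
    # tool y at world angle phi (deg), tool z down, leaned back by 'lean' deg (tip forward)
    f=np.radians(phi);y=np.array([np.cos(f),np.sin(f),0]);fw=np.array([np.sin(f),-np.cos(f),0])
    l=np.radians(lean);z=np.sin(l)*fw-np.cos(l)*np.array([0,0,1.])
    return np.column_stack([np.cross(y,z),y,z])
def deltas(wps):
    st=robot.read_state();R0=Ro.from_rotvec(st["orientation"]);p0=st["tool_pos"];pp,pr=p0,R0
    print("t",st["t"],"pos",p0.round(4))
    for p,R in wps:
        R=Ro.from_matrix(R);p=np.array(p)
        n=max(np.linalg.norm(p-pp)/.0625,(pr.inv()*R).magnitude()/np.radians(10.7))
        print((R0.inv().apply(p-p0)).round(4).tolist(),(R0.inv()*R).as_rotvec().round(4).tolist(),"rows",round(n,1));pp,pr=p,R
E
python3 - <<'E'
from h import *
print(robot.camera_model("wrist")["tool_from_camera"])
R=pose(60)
deltas([((.42,.30,.2),pose(66)),((.45,-.05,.2),R),((.378,-.341,.15),R),((.378,-.341,.035),R)])
z=np.load("top0.npz");W=z["W"]
for c in("top","side"):
    W=np.load(c+"0.npz")["W"];m=box(W,.6,1,-.17,.24,.165,.19)
    ys=np.arange(-.15,.22,.005)
    for lo in (0,1):
        e=[]
        for y in ys:
            P=W[m&(abs(W[...,1]-y)<.004)]
            if len(P)>5:e.append((y,(P[:,0].max() if lo else P[:,0].min())))
        e=np.array(e);k=np.polyfit(e[:,0],e[:,1],1);r=e[:,1]-np.polyval(k,e[:,0]);e=e[abs(r)<.004];k=np.polyfit(e[:,0],e[:,1],1)
        print(c,lo,k,"at .034:",np.polyval(k,.034))
E
```

```text
[[-1.38867493e-04 -9.57657884e-01 -2.87908593e-01  8.13741030e-02]
 [ 9.99999594e-01  1.23196093e-04 -8.92113513e-04  6.59283051e-05]
 [ 8.89808753e-04 -2.87908601e-01  9.57657478e-01 -1.55262132e-01]
 [ 0.00000000e+00  0.00000000e+00  0.00000000e+00  1.00000000e+00]]
t 1.0 pos [0.2179 0.559  0.2296]
[-0.2823, -0.1679, 0.0296] [-0.0, -0.0, 0.0471] rows 5.3
[-0.4375, -0.4831, 0.0296] [-0.0, -0.0, 0.1518] rows 5.6
[-0.4761, -0.7804, 0.0796] [-0.0, -0.0, 0.1518] rows 4.9
[-0.4761, -0.7804, 0.1946] [-0.0, -0.0, 0.1518] rows 1.8
top 0 [-0.00446434  0.6518508 ] at .034: 0.6516990089387056
top 1 [-0.00659493  0.80145389] at .034: 0.8012296664037563
side 0 [0.00303403 0.65012229] at .034: 0.6502254478721405
side 1 [-0.01202223  0.80039269] at .034: 0.7999839318704791
```

Emit:
move_arm:
  deltas: [-0.094, -0.056, 0.01, 0, 0, 0.016, 1, -0.188, -0.112, 0.02, 0, 0, 0.03, 1, -0.282, -0.168, 0.03, 0, 0, 0.047, 1, -0.282, -0.168, 0.03, 0, 0, 0.047, 1, -0.282, -0.168, 0.03, 0, 0, 0.047, 1, -0.3, -0.21, 0.03, 0, 0, 0.06, 1, -0.328, -0.26, 0.03, 0, 0, 0.08, 1, -0.352, -0.31, 0.03, 0, 0, 0.1, 1, -0.38, -0.365, 0.03, 0, 0, 0.12, 1, -0.41, -0.42, 0.03, 0, 0, 0.14, 1, -0.437, -0.483, 0.03, 0, 0, 0.152, 1, -0.437, -0.483, 0.03, 0, 0, 0.152, 1]

```text
t: 2.5
tool_pos: [0.4495, -0.0535, 0.1999]
orientation: [0.822, 3.031, -0.001]
force: [0.9, 0.0, -0.7]
opening: 0.0926
gripper_force: 0.0
```

```bash
python3 - <<'E'
from h import *
R=pose(60)
deltas([((.378,-.341,.15),R),((.378,-.341,.035),R)])
print(robot.read_state()["q"])
E
```

```text
t 2.5 pos [ 0.4495 -0.0535  0.1999]
[-0.0835, -0.2842, 0.0501] [-0.0007, 0.0009, -0.006] rows 4.8
[-0.0834, -0.2842, 0.1651] [-0.0007, 0.0009, -0.006] rows 1.8
[-2.31022398e-01 -2.65073880e-01  1.92015690e+00 -8.89587849e-04
  1.48585986e+00 -1.27216688e+00]
```

Emit:
move_arm:
  deltas: [-0.018, -0.057, 0.01, 0, 0, -0.003, 1, -0.035, -0.114, 0.02, 0, 0, -0.006, 1, -0.052, -0.171, 0.03, 0, 0, -0.006, 1, -0.068, -0.228, 0.04, 0, 0, -0.006, 1, -0.0835, -0.284, 0.05, 0, 0, -0.006, 1, -0.0835, -0.284, 0.07, 0, 0, -0.006, 1, -0.0835, -0.284, 0.11, 0, 0, -0.006, 1, -0.0835, -0.284, 0.15, 0, 0, -0.006, 1, -0.0835, -0.284, 0.165, 0, 0, -0.006, 1, -0.0835, -0.284, 0.165, 0, 0, -0.006, 0.3, -0.0835, -0.284, 0.165, 0, 0, -0.006, 0.3, -0.0835, -0.284, 0.165, 0, 0, -0.006, 0.3]
  squeeze: 15

```text
t: 4.0
tool_pos: [0.381, -0.3384, 0.0365]
orientation: [0.803, 3.034, -0.003]
force: [-0.2, -0.6, 0.0]
opening: 0.0672
gripper_force: 0.0
```

Emit:
move_arm:
  deltas: [0, 0, 0, 0, 0, 0, 0.3, 0, 0, 0, 0, 0, 0, 0.3, 0, 0, 0, 0, 0, 0, 0.3]

```text
t: 4.38
tool_pos: [0.3801, -0.338, 0.0352]
orientation: [0.804, 3.036, -0.001]
force: [-0.1, -1.9, 2.6]
opening: 0.0435
gripper_force: 14.9
```

```bash
python3 - <<'E'
from h import *
deltas([((.378,-.341,.15),pose(60)),((.48,-.17,.15),pose(75)),((.595,.0055,.15),pose(90.3)),((.595,.0055,.036),pose(90.3))])
E
```

```text
t 4.375 pos [ 0.3801 -0.338   0.0352]
[0.0002, -0.0037, -0.1148] [-0.0006, 0.0009, 0.0057] rows 1.8
[-0.0038, 0.1953, -0.1149] [-0.0007, 0.0009, -0.2561] rows 3.2
[-0.0168, 0.4047, -0.115] [-0.0008, 0.0008, -0.5231] rows 3.4
[-0.0167, 0.4048, -0.001] [-0.0008, 0.0008, -0.5231] rows 1.8
```

Emit:
move_arm:
  deltas: [0, 0, -0.05, 0, 0, 0, 0.3, 0, 0, -0.1, 0, 0, 0, 0.3, -0.001, 0.05, -0.115, 0, 0, -0.06, 0.3, -0.002, 0.1, -0.115, 0, 0, -0.12, 0.3, -0.003, 0.15, -0.115, 0, 0, -0.19, 0.3, -0.005, 0.2, -0.115, 0, 0, -0.26, 0.3, -0.008, 0.25, -0.115, 0, 0, -0.33, 0.3, -0.011, 0.3, -0.115, 0, 0, -0.4, 0.3, -0.014, 0.355, -0.115, 0, 0, -0.47, 0.3, -0.017, 0.405, -0.115, 0, 0, -0.523, 0.3, -0.017, 0.405, -0.115, 0, 0, -0.523, 0.3, -0.017, 0.405, -0.1, 0, 0, -0.523, 0.3]

```text
t: 5.88
tool_pos: [0.5956, 0.006, 0.1348]
orientation: [-0.009, 3.14, -0.001]
force: [0.8, -0.5, -2.4]
opening: 0.0443
gripper_force: 14.9
```

```bash
python3 - <<'E'
from h import *
deltas([((.595,.0055,.05),pose(90.3)),((.595,.0055,.0355),pose(90.3))])
im,d,W=snap("side");save(im[130:330,200:460].repeat(3,0).repeat(3,1),"s1")
E
```

```text
t 5.875 pos [0.5956 0.006  0.1348]
[0.0008, -0.0004, 0.0848] [-0.0005, 0.0014, 0.0003] rows 1.4
[0.0008, -0.0004, 0.0993] [-0.0005, 0.0014, 0.0003] rows 0.2
```

Emit:
move_arm:
  deltas: [0.001, 0, 0.04, 0, 0, 0, 0.3, 0.001, 0, 0.075, 0, 0, 0, 0.3, 0.001, 0, 0.092, 0, 0, 0, 0.3, 0.001, 0, 0.0985, 0, 0, 0, 0.3, 0.001, 0, 0.0995, 0, 0, 0, 0.3, 0.001, 0, 0.0995, 0, 0, 0, 0.3]

```text
t: 6.68
tool_pos: [0.5951, 0.0058, 0.0364]
orientation: [-0.008, 3.139, -0.0]
force: [0.7, -0.1, -1.6]
opening: 0.044
gripper_force: 14.9
```

Emit:
move_arm:
  deltas: [0, 0, 0, 0, 0, 0, 0.6, 0, 0, 0, 0, 0, 0, 0.9, 0, 0, 0, 0, 0, 0, 0.9, 0, 0, 0, 0, 0, 0, 0.9, 0, 0, -0.03, 0, 0, 0, 0.9, 0, 0, -0.07, 0, 0, 0, 0.9, 0, 0, -0.12, 0, 0, 0, 0.9, 0.05, 0, -0.15, 0, 0, 0, 0.9, 0.1, 0, -0.15, 0, 0, 0, 0.9, 0.15, 0, -0.15, 0, 0, 0, 0.9, 0.2, 0, -0.15, 0, 0, 0, 0.9, 0.2, 0, -0.15, 0, 0, 0, 0.9]

```text
t: 8.18
tool_pos: [0.3915, 0.0052, 0.1847]
orientation: [-0.008, 3.141, -0.0]
force: [0.6, -0.4, 0.0]
opening: 0.0835
gripper_force: 0.0
```

```bash
python3 - <<'E'
from h import *
im,d,W=snap("top")
for n,b in dict(ruler=(.4,.56,-.3,.25,.007,.018),stray=(.54,.65,-.03,.035,.03,.075),tins=(.55,.72,-.17,.22,.055,.075)).items():
    for m in clean(box(W,*b)):
        P=W[m]; print(n,m.sum(),rrect(P),np.median(P,0).round(4))
im,d,W=snap("wrist");save(im,"w1")
for n,b in dict(ruler=(.4,.56,-.3,.25,.007,.018),grip=(.4,.56,-.3,.25,.06,.09),tins=(.55,.72,-.17,.22,.055,.075)).items():
    for m in clean(box(W,*b)):
        P=W[m]; print(n,m.sum(),rrect(P),np.median(P,0).round(4))
E
```

```text
ruler 723 (array([ 464.8, -186.8]), array([55.7, 90.2]), np.float64(-3.0)) [ 0.4643 -0.1866  0.0129]
stray 273 (array([593.1,   2.5]), array([40.5, 39.6]), np.float64(-0.5)) [0.5906 0.0026 0.0624]
tins 179 (array([671.1, 177.1]), array([30.5, 39.5]), np.float64(-5.5)) [0.6706 0.1767 0.0625]
tins 223 (array([668.8, 119.5]), array([39.5, 39.3]), np.float64(-11.0)) [0.6674 0.1184 0.0626]
tins 228 (array([667.4,  63.1]), array([38.5, 38. ]), np.float64(3.5)) [0.6666 0.0629 0.0624]
tins 188 (array([ 672.5, -108.1]), array([31.5, 40.6]), np.float64(0.5)) [ 0.6718 -0.1082  0.063 ]
tins 229 (array([652.4, -51.3]), array([38.6, 40.1]), np.float64(5.5)) [ 0.6511 -0.051   0.0627]
tins 236 (array([593.1,   2.6]), array([40.2, 38.6]), np.float64(2.0)) [0.5933 0.0027 0.0627]
ruler 13785 (array([471.4, -69.7]), array([ 58.1, 313.5]), np.float64(-4.0)) [ 0.4676 -0.0616  0.0122]
ruler 786 (array([463.8, 139. ]), array([27.8, 58.2]), np.float64(-41.5)) [0.4666 0.143  0.012 ]
grip 531 (array([473.1, -37. ]), array([26.1, 12.2]), np.float64(-3.5)) [ 0.4695 -0.0363  0.0772]
tins 1232 (array([586.8,   5.9]), array([31.4, 41.2]), np.float64(1.0)) [0.5843 0.0062 0.062 ]
```

```bash
python3 - <<'E'
from h import *
R=pose(86,40);z=R[:,2];g=np.array([.4735,-.037,.051])+.008*z
deltas([(g-.08*z,R),(g,R)])
E
```

```text
t 8.275 pos [0.3945 0.005  0.1858]
[-0.0324, -0.0389, 0.0797] [0.026, -0.6955, 0.0719] rows 3.7
[-0.0836, -0.0427, 0.1411] [0.026, -0.6955, 0.0719] rows 1.3
```

View pics/w1.png

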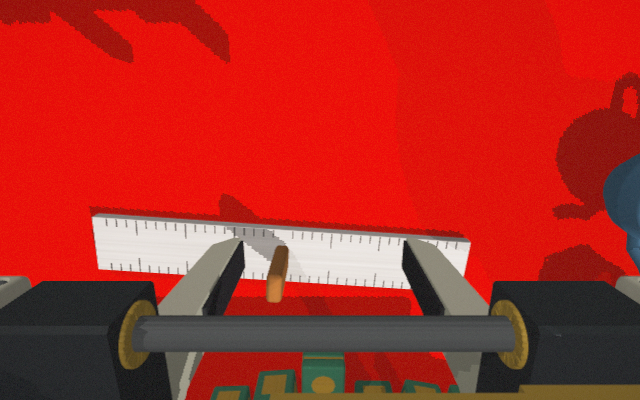

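The wrist view shows the grip at about (278,272) and the stray standing in the row gap at (322,380). Next I grasp the grip with the tool leaned back.

Emit:
move_arm:
  deltas: [-0.008, -0.01, 0.015, 0.006, -0.17, 0.018, 0.9, -0.016, -0.02, 0.035, 0.013, -0.35, 0.036, 0.9, -0.024, -0.03, 0.06, 0.02, -0.52, 0.054, 0.9, -0.032, -0.039, 0.08, 0.026, -0.695, 0.072, 0.9, -0.032, -0.039, 0.08, 0.026, -0.695, 0.072, 0.9, -0.05, -0.04, 0.1, 0.026, -0.695, 0.072, 0.9, -0.068, -0.0415, 0.122, 0.026, -0.695, 0.072, 0.9, -0.0835, -0.0427, 0.141, 0.026, -0.695, 0.072, 0.9, -0.0835, -0.0427, 0.141, 0.026, -0.695, 0.072, 0.9, -0.0835, -0.0427, 0.141, 0.026, -0.695, 0.072, 0.9]

```text
t: 9.52
tool_pos: [0.4896, -0.0382, 0.1781]
orientation: [0.087, 2.488, -0.029]
force: [0.0, -1.0, -1.3]
opening: 0.0836
gripper_force: 0.0
```

```bash
python3 - <<'E'
from h import *
R=pose(86,40);z=R[:,2];g=np.array([.4735,-.037,.051])+.008*z
deltas([(g,R)]);print(robot.read_state()["q"],robot.read_state()["force"])
im,d,W=snap("wrist");
for m in clean(box(W,.4,.56,-.12,.05,.04,.09)):
    P=W[m]; print(m.sum(),P.min(0),P.max(0),np.median(P,0))
save(im,"w2")
E
```

```text
t 9.525 pos [ 0.4896 -0.0382  0.1781]
[0.0897, 0.0001, 0.0992] [0.0003, -0.0455, 0.0001] rows 2.1
[-0.27675535 -0.8920635   2.49711884  0.16023764  0.90065242 -1.83623614] [ 0.02487666 -1.01345221 -1.27076349]
1334 [ 0.45921076 -0.04438512  0.0401061 ] [ 0.48670232 -0.03018939  0.07964034] [ 0.46242782 -0.03685307  0.07521793]
```

View pics/w2.png

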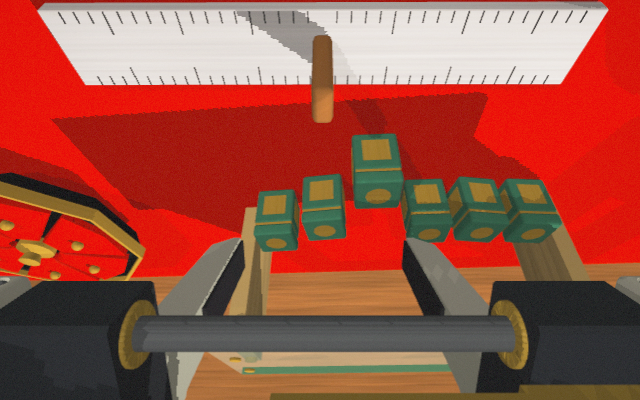

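Six tins stand at columns 278–530 and the grip is at (322,80). The arm hit its q2/q3 limits, so a 40° lean is out of reach this close. I'll grasp vertically, drag the ruler forward and regrasp it leaned.

```bash
python3 - <<'E'
from h import *
R=pose(86,0);deltas([((.4735,-.037,.2),R)])
E
```

```text
t 9.575 pos [ 0.4897 -0.0382  0.1782]
[-0.0004, 0.0001, -0.0271] [0.0002, 0.6528, 0.0002] rows 3.5
```

Emit:
move_arm:
  deltas: [0, 0, -0.01, 0, 0.18, 0, 0.9, 0, 0, -0.02, 0, 0.35, 0, 0.9, 0, 0, -0.027, 0, 0.52, 0, 0.9, 0, 0, -0.027, 0, 0.653, 0, 0.9, 0, 0, -0.027, 0, 0.653, 0, 0.9, 0, 0, -0.027, 0, 0.653, 0, 0.9]

```text
t: 10.32
tool_pos: [0.4731, -0.0371, 0.1993]
orientation: [0.109, 3.138, 0.0]
force: [0.8, -0.1, 0.8]
opening: 0.0837
gripper_force: 0.0
```

```bash
python3 - <<'E'
from h import *
R=pose(86,0);deltas([((.4735,-.037,.12),R),((.4735,-.037,.045),R)]);print(robot.read_state()["q"])
E
```

```text
t 10.325 pos [ 0.4731 -0.0371  0.1993]
[-0.0003, 0.0001, 0.0793] [0.0003, 0.0014, 0.0002] rows 1.3
[-0.0002, 0.0001, 0.1543] [0.0003, 0.0014, 0.0002] rows 1.2
[-1.86685695e-01 -2.01202902e-01  1.86731535e+00  4.25377117e-04
  1.47414892e+00 -1.68789400e+00]
```

Emit:
move_arm:
  deltas: [0, 0, 0.05, 0, 0, 0, 0.9, 0, 0, 0.1, 0, 0, 0, 0.9, 0, 0, 0.14, 0, 0, 0, 0.9, 0, 0, 0.155, 0, 0, 0, 0.9, 0, 0, 0.155, 0, 0, 0, 0.1, 0, 0, 0.155, 0, 0, 0, 0.1, 0, 0, 0.155, 0, 0, 0, 0.1, 0, 0, 0.155, 0, 0, 0, 0.1, 0, 0, 0.155, 0, 0, 0, 0.1, 0, 0, 0.155, 0, 0, 0, 0.1, 0, 0, 0.155, 0, 0, 0, 0.1, 0, 0, 0.155, 0, 0, 0, 0.1]
  squeeze: 30

```text
t: 11.82
tool_pos: [0.4733, -0.0372, 0.0446]
orientation: [-0.109, -3.139, -0.0]
force: [0.6, 0.3, 0.8]
opening: 0.0139
gripper_force: 30.0
```

```bash
python3 - <<'E'
from h import *
p=robot.read_state()["tool_pos"];z=p[2]
deltas([((.50,.037,z),pose(90.3)),((.535,.037,z),pose(90.3)),((.59,.037,z),pose(90.3))])
E
```

```text
t 11.825 pos [ 0.4733 -0.0372  0.0446]
[-0.0215, 0.0759, -0.0] [0.0001, -0.0003, -0.0749] rows 1.3
[-0.0564, 0.0783, -0.0] [0.0001, -0.0003, -0.0749] rows 0.6
[-0.1113, 0.0821, -0.0] [0.0001, -0.0003, -0.0749] rows 0.9
```

Emit:
move_arm:
  deltas: [0, 0, -0.0015, 0, 0, 0, 0.1, -0.007, 0.025, -0.0015, 0, 0, -0.025, 0.1, -0.014, 0.05, -0.0015, 0, 0, -0.05, 0.1, -0.0215, 0.076, -0.0015, 0, 0, -0.075, 0.1, -0.04, 0.077, -0.0015, 0, 0, -0.075, 0.1, -0.056, 0.078, -0.001, 0, 0, -0.075, 0.1, -0.066, 0.079, -0.001, 0, 0, -0.075, 0.1, -0.076, 0.08, -0.001, 0, 0, -0.075, 0.1, -0.086, 0.0805, -0.001, 0, 0, -0.075, 0.1, -0.096, 0.081, -0.001, 0, 0, -0.075, 0.1, -0.106, 0.082, -0.001, 0, 0, -0.075, 0.1, -0.111, 0.082, -0.001, 0, 0, -0.075, 0.1]

```text
t: 13.32
tool_pos: [0.5905, 0.0368, 0.0458]
orientation: [-0.008, 3.142, 0.0]
force: [-0.9, -0.2, -2.0]
opening: 0.0142
gripper_force: 30.0
```

```bash
python3 - <<'E'
from h import *
s=robot.read_state();print(s["q"],s["force"],s["wrist_torque"])
im,d,W=snap("side");save(im[130:330,200:460].repeat(3,0).repeat(3,1),"s2")
R=pose(90.3,33);z=R[:,2];x=s["tool_pos"][0];g=np.array([x,.037,.050])+.008*z
up=pose(90.3,0)
deltas([((x,.037,.045),up),((x,.037,.11),up),(g-.07*z,R),(g,R)])
E
```

```text
[-2.44363032e-02  2.68472129e-01  1.68082228e+00  1.66371384e-04
  1.19228288e+00 -1.60044163e+00] [-0.9199263  -0.15877202 -1.95733963] [-0.00743584  0.34010105 -0.01710324]
t 13.375 pos [0.5908 0.0368 0.0459]
[0.0004, 0.0002, 0.0009] [0.0001, 0.0006, -0.0001] rows 0.0
[0.0003, 0.0002, -0.0641] [0.0001, 0.0006, -0.0001] rows 1.0
[0.0341, 0.0002, -0.0561] [0.0001, -0.5754, -0.0001] rows 3.1
[-0.004, 0.0002, 0.0026] [0.0001, -0.5754, -0.0001] rows 1.1
```

View pics/s2.png

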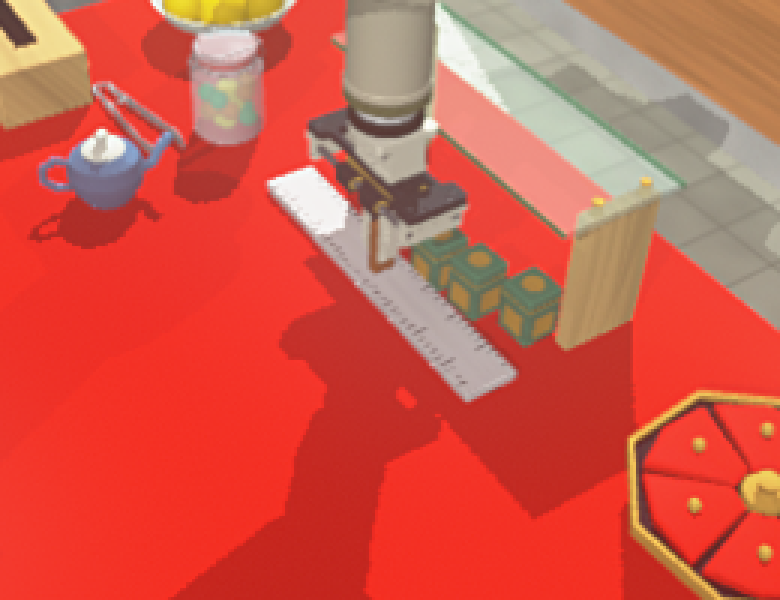

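Ruler lies square in front of the row, and the stray (near 440,260) is upright ahead of it. Next I set the ruler down, release it and regrasp leaned.

Emit:
move_arm:
  deltas: [0, 0, 0.001, 0, 0, 0, 0.1, 0, 0, 0.001, 0, 0, 0, 0.6, 0, 0, 0.001, 0, 0, 0, 0.6, 0, 0, 0.001, 0, 0, 0, 0.6, 0, 0, -0.04, 0, 0, 0, 0.6, 0.01, 0, -0.07, 0, -0.1, 0, 0.6, 0.02, 0, -0.065, 0, -0.27, 0, 0.6, 0.034, 0, -0.056, 0, -0.44, 0, 0.6, 0.034, 0, -0.056, 0, -0.575, 0, 0.6, 0.034, 0, -0.056, 0, -0.575, 0, 0.6, 0.034, 0, -0.056, 0, -0.575, 0, 0.6]

```text
t: 14.75
tool_pos: [0.5576, 0.0366, 0.1042]
orientation: [-0.007, 2.565, 0.002]
force: [1.4, -0.3, 0.1]
opening: 0.0553
gripper_force: 0.0
```

```bash
python3 - <<'E'
from h import *
s=robot.read_state();print(s["q"])
im,d,W=snap("wrist");save(im,"w3")
for n,b in dict(ruler=(.5,.7,-.3,.25,.007,.018),grip=(.5,.7,-.1,.1,.068,.09),tins=(.55,.75,-.17,.24,.055,.068)).items():
  for m in clean(box(W,*b)):
    P=W[m]; print(n,m.sum(),rrect(P))
for L in(33,36):
    R=pose(90.3,L);z=R[:,2];x=.5908;g=np.array([x,.037,.050])+.008*z
    deltas([(g,R)])
E
```

```text
[-0.04383728 -0.39796593  2.31729746  0.04425001  0.64718193 -1.64718123]
ruler 30475 (array([590.5,  37.3]), array([ 59.6, 376.3]), np.float64(0.5))
ruler 541 (array([636.7, -41.5]), array([23.6, 50.9]), np.float64(-30.5))
ruler 509 (array([651.2, 120.3]), array([21.6, 49.5]), np.float64(19.0))
ruler 404 (array([646.4,  67.6]), array([ 2.8, 39.7]), np.float64(-1.0))
ruler 425 (array([ 656.1, -104.4]), array([ 6.9, 40.2]), np.float64(-5.0))
ruler 498 (array([656.7, 178.1]), array([18., 47.]), np.float64(16.0))
ruler 14 (array([689.2, 226. ]), array([1. , 1.9]), np.float64(-44.5))
ruler 15 (array([ 691.5, -150.1]), array([2.9, 1.2]), np.float64(-44.5))
grip 689 (array([589. ,  37.3]), array([24.5, 12.8]), np.float64(-1.0))
tins 321 (array([578.1,  37.2]), array([ 4. , 12.7]), np.float64(-3.5))
tins 1370 (array([642.3,  11.6]), array([41.5, 31.7]), np.float64(-1.5))
tins 944 (array([644.7, -51. ]), array([28. , 35.4]), np.float64(5.5))
tins 1394 (array([666.5,  65. ]), array([42.1, 38.6]), np.float64(1.5))
tins 424 (array([655.4, 130.9]), array([14.7, 30. ]), np.float64(-12.5))
tins 517 (array([ 657.4, -104. ]), array([ 9.7, 41.5]), np.float64(-5.0))
tins 492 (array([656.1, 180.8]), array([11.5, 42.7]), np.float64(4.5))
t 14.8 pos [0.5583 0.0365 0.1047]
[0.0027, 0.0003, 0.0716] [-0.0001, 0.0011, -0.0001] rows 1.1
t 14.8 pos [0.5583 0.0365 0.1047]
[0.0022, 0.0003, 0.0716] [-0.0001, -0.0513, -0.0001] rows 1.1
```

View pics/w3.png

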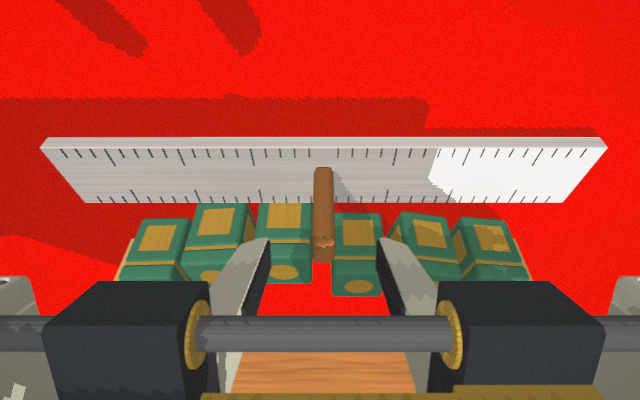

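The ruler is square (bar y centred at 37 mm, yaw 0.5°), with the grip at (322,210) between the fingers. Now descend and grip.

Emit:
move_arm:
  deltas: [0.001, 0, 0.025, 0, 0, 0, 0.6, 0.002, 0, 0.05, 0, 0, 0, 0.6, 0.003, 0, 0.0715, 0, 0, 0, 0.6, 0.003, 0, 0.0715, 0, 0, 0, 0.6, 0.003, 0, 0.0715, 0, 0, 0, 0.6]

```text
t: 15.42
tool_pos: [0.5934, 0.0369, 0.0413]
orientation: [-0.007, 2.566, 0.002]
force: [0.1, 0.5, 0.4]
opening: 0.0559
gripper_force: 0.0
```

```bash
python3 - <<'E'
from h import *
s=robot.read_state();print(s["q"])
R=pose(90.3,33);z=R[:,2];g=np.array([.5908,.037,.050])+.008*z
deltas([(g,R)])
E
```

```text
[-0.03921306 -0.14326553  2.24803709  0.0545325   0.46254381 -1.65690929]
t 15.425 pos [0.5934 0.0369 0.0413]
[-0.0026, 0.0001, -0.0007] [0.0001, -0.0006, 0.0] rows 0.0
```

Emit:
move_arm:
  deltas: [0, 0, 0, 0, 0, 0, 0.1, 0, 0, 0, 0, 0, 0, 0.1, 0, 0, 0, 0, 0, 0, 0.1, 0, 0, 0, 0, 0, 0, 0.1, 0, 0, 0, 0, 0, 0, 0.1, 0, 0, 0, 0, 0, 0, 0.1]
  squeeze: 40

```text
t: 16.18
tool_pos: [0.5922, 0.0369, 0.0402]
orientation: [-0.007, 2.567, 0.002]
force: [-4.0, 0.6, 4.4]
opening: 0.0137
gripper_force: 40.0
```

```bash
python3 - <<'E'
from h import *
s=robot.read_state();p=s["tool_pos"];R=pose(90.35,33)
deltas([((x,.0375,p[2]+.0006),R) for x in (.63,.655,.662,.666)])
E
```

```text
t 16.175 pos [0.5922 0.0369 0.0402]
[-0.0321, 0.0004, 0.0201] [-0.0003, -0.001, -0.0008] rows 0.6
[-0.0531, 0.0003, 0.0337] [-0.0003, -0.001, -0.0008] rows 0.4
[-0.0589, 0.0002, 0.0375] [-0.0003, -0.001, -0.0008] rows 0.1
[-0.0623, 0.0002, 0.0396] [-0.0003, -0.001, -0.0008] rows 0.1
```

Emit:
move_arm:
  deltas: [-0.005, 0, 0.003, 0, 0, 0, 0.1, -0.011, 0, 0.007, 0, 0, -0.001, 0.1, -0.017, 0, 0.0107, 0, 0, -0.001, 0.1, -0.023, 0, 0.0145, 0, 0, -0.001, 0.1, -0.029, 0, 0.0183, 0, 0, -0.001, 0.1, -0.035, 0, 0.0222, 0, 0, -0.001, 0.1, -0.041, 0, 0.026, 0, 0, -0.001, 0.1, -0.047, 0, 0.0298, 0, 0, -0.001, 0.1, -0.053, 0, 0.0337, 0, 0, -0.001, 0.1, -0.053, 0, 0.0337, 0, 0, -0.001, 0.1]

```text
t: 17.42
tool_pos: [0.6548, 0.0373, 0.0402]
orientation: [-0.008, 2.568, 0.002]
force: [0.6, 1.1, -1.5]
opening: 0.0136
gripper_force: 40.0
```

```bash
cat > m.py <<'E'
from h import *
s=robot.read_state();p=s["tool_pos"];print("F",s["force"].round(1),s["wrist_torque"].round(2),s["q"].round(3))
im,d,W=snap("wrist");np.savez("w",im=im,W=W)
for n,b in dict(ruler=(.5,.75,-.3,.25,.007,.016),grip=(.5,.75,-.1,.1,.06,.09),tins=(.6,.78,-.17,.24,.056,.068)).items():
  for m in clean(box(W,*b)):
    P=W[m]
    if len(P)>100: print(n,m.sum(),rrect(P))
m=box(W,.5,.78,-.3,.3,.007,.016)
fr=[(y,W[m&(abs(W[...,1]-y)<.003)][:,0].max()) for y in np.arange(-.14,.22,.02) if (m&(abs(W[...,1]-y)<.003)).any()]
print("ruler far edge",np.round(fr,4).tolist())
R=pose(90.35,33)
deltas([((x,.0375,p[2]),R) for x in (.658,.660,.662,.664,.666)])
E
python3 m.py; python3 - <<'E'
from h import *
im,d,W=snap("side");save(im[130:330,230:490].repeat(3,0).repeat(3,1),"s3")
m=box(W,.6,.78,-.2,.24,.02,.16)
E
```

```text
F [ 0.6  1.1 -1.5] [0.11 0.28 0.07] [-0.033  0.034  2.08   0.048  0.454 -1.647]
ruler 48018 (array([657.3,  36.3]), array([ 68. , 352.4]), np.float64(0.5))
grip 752 (array([587.4, -41.3]), array([12.4,  5.9]), np.float64(18.0))
grip 3805 (array([610.6,  37.7]), array([63.2, 67.1]), np.float64(0.5))
tins 1746 (array([634.4,  37.5]), array([17.6, 42.2]), np.float64(-2.0))
tins 756 (array([ 757.4, -134.3]), array([43.6,  2.1]), np.float64(0.0))
tins 782 (array([754.9, 209.6]), array([46.4,  2.1]), np.float64(0.0))
ruler far edge [[-0.14, 0.6932], [-0.12, 0.6863], [-0.1, 0.6861], [-0.08, 0.706], [-0.06, 0.6851], [-0.04, 0.6855], [-0.02, 0.6836], [0.0, 0.6847], [0.02, 0.6766], [0.04, 0.6442], [0.06, 0.681], [0.08, 0.6845], [0.1, 0.6826], [0.12, 0.6842], [0.14, 0.6843], [0.16, 0.7042], [0.18, 0.6836], [0.2, 0.6848]]
t 17.475 pos [0.6548 0.0373 0.0402]
[-0.0027, 0.0002, 0.0018] [-0.0003, -0.0016, 0.0001] rows 0.1
[-0.0043, 0.0002, 0.0029] [-0.0003, -0.0016, 0.0001] rows 0.0
[-0.006, 0.0002, 0.0039] [-0.0003, -0.0016, 0.0001] rows 0.0
[-0.0077, 0.0002, 0.005] [-0.0003, -0.0016, 0.0001] rows 0.0
[-0.0094, 0.0002, 0.0061] [-0.0003, -0.0016, 0.0001] rows 0.0
```

View pics/s3.png

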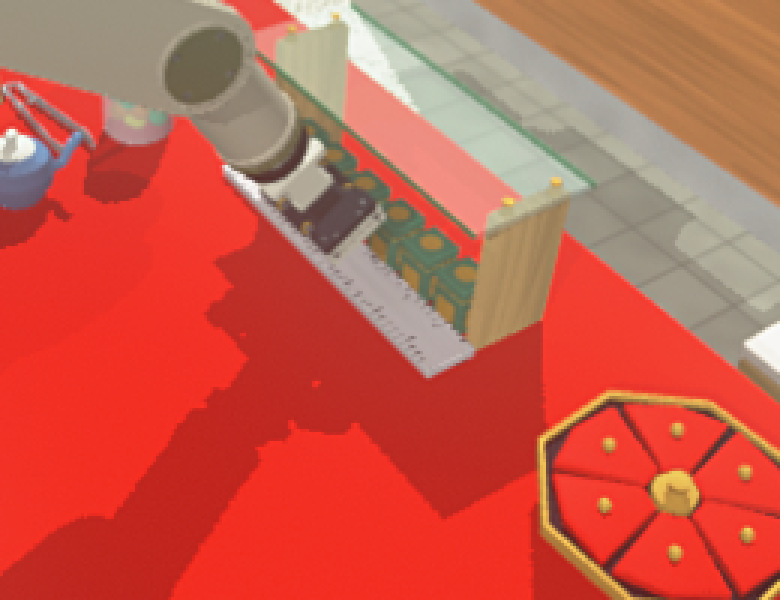

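The side crop shows the bar just short of the panel front (480,345), with the tins aligned behind it. I'll creep forward until both panels are touched.

Emit:
move_arm:
  deltas: [-0.001, 0, 0.0007, 0, 0, 0, 0.1, -0.002, 0, 0.0013, 0, 0, 0, 0.1, -0.003, 0, 0.002, 0, 0, 0, 0.1, -0.004, 0, 0.0026, 0, 0, 0, 0.1, -0.0045, 0, 0.003, 0, 0, 0, 0.1, -0.0045, 0, 0.003, 0, 0, 0, 0.1]

```text
t: 18.27
tool_pos: [0.6595, 0.0373, 0.0403]
orientation: [-0.008, 2.568, 0.002]
force: [-11.2, 0.3, 8.9]
opening: 0.0137
gripper_force: 40.0
```

```bash
python3 m.py
```

```text
F [-11.2   0.3   8.9] [0.04 1.17 0.02] [-0.033  0.047  2.067  0.047  0.455 -1.646]
ruler 47988 (array([660.8,  36.2]), array([ 65.7, 350. ]), np.float64(0.5))
grip 719 (array([591.7, -42.2]), array([12.4,  5.7]), np.float64(6.5))
grip 3727 (array([615.4,  37.9]), array([63.2, 66.8]), np.float64(0.5))
tins 1758 (array([639.1,  37.9]), array([17.4, 42.1]), np.float64(2.0))
tins 678 (array([ 759.5, -134.2]), array([39.9,  2.1]), np.float64(0.5))
tins 706 (array([757. , 209.6]), array([42.4,  2. ]), np.float64(0.5))
ruler far edge [[-0.14, 0.6928], [-0.12, 0.6906], [-0.1, 0.6905], [-0.08, 0.7114], [-0.06, 0.6899], [-0.04, 0.6906], [-0.02, 0.6881], [0.0, 0.6891], [0.02, 0.6809], [0.04, 0.6478], [0.06, 0.6848], [0.08, 0.6893], [0.1, 0.688], [0.12, 0.6888], [0.14, 0.6888], [0.16, 0.7083], [0.18, 0.6889], [0.2, 0.6892]]
t 18.325 pos [0.6595 0.0373 0.0402]
[0.0013, 0.0002, -0.0008] [-0.0002, -0.0026, 0.0003] rows 0.0
[-0.0004, 0.0001, 0.0003] [-0.0002, -0.0026, 0.0003] rows 0.0
[-0.0021, 0.0001, 0.0013] [-0.0002, -0.0026, 0.0003] rows 0.0
[-0.0038, 0.0001, 0.0024] [-0.0002, -0.0026, 0.0003] rows 0.0
[-0.0055, 0.0001, 0.0035] [-0.0002, -0.0026, 0.0003] rows 0.0
```

Emit:
move_arm:
  deltas: [-0.0008, 0, 0.0003, 0, 0, 0, 0.1, -0.0008, 0, 0.0003, 0, 0, 0, 0.1, -0.0008, 0, 0.0003, 0, 0, 0, 0.1]

```text
t: 18.7
tool_pos: [0.6602, 0.0374, 0.0403]
orientation: [-0.008, 2.569, 0.002]
force: [-10.8, -1.0, 7.7]
opening: 0.0138
gripper_force: 40.0
```

```bash
python3 - <<'E'
from h import *
s=robot.read_state();p=s["tool_pos"];print(s["force"],s["wrist_torque"]);R=pose(90.35,33)
deltas([((x,.0375,p[2]+.001),R) for x in (.655,.62,.59,.57)])
E
```

```text
[-10.79255366  -1.0253881    7.66328662] [ 0.09613036  1.20247514 -0.01142112]
t 18.7 pos [0.6602 0.0374 0.0403]
[0.0038, 0.0002, -0.0037] [-0.0002, -0.003, 0.0003] rows 0.1
[0.0332, 0.0004, -0.0226] [-0.0002, -0.003, 0.0003] rows 0.6
[0.0585, 0.0006, -0.0389] [-0.0002, -0.003, 0.0003] rows 0.5
[0.0753, 0.0007, -0.0497] [-0.0002, -0.003, 0.0003] rows 0.3
```

```bash
python3 m.py | grep -E "edge|F"; python3 - <<'E'
from h import *
W=np.load("w.npz")["W"];im=np.load("w.npz")["im"]
# panel front faces: points above the bar
for y0,y1 in((-.158,-.136),(.212,.232)):
    P=W[box(W,.66,.72,y0,y1,.02,.055)]; print(len(P),P[:,0].min() if len(P) else 0,np.percentile(P[:,0],[5,50]).round(4) if len(P) else 0)
for y in np.array([-142.5,-85.5,-28.5,28.5,85.5,142.5])/1000+.0377:
    P=W[box(W,.66,.76,y-.015,y+.015,.02,.05)]; print(len(P),np.percentile(P[:,0],[5,50]).round(4) if len(P) else 0)
save(im,"w4")
E
```

```text
F [-10.8  -1.    7.7] [ 0.1   1.2  -0.01] [-0.032  0.049  2.065  0.047  0.456 -1.646]
ruler far edge [[-0.14, 0.6929], [-0.12, 0.691], [-0.1, 0.6905], [-0.08, 0.712], [-0.06, 0.69], [-0.04, 0.6905], [-0.02, 0.6884], [0.0, 0.69], [0.02, 0.682], [0.04, 0.6496], [0.06, 0.6855], [0.08, 0.6897], [0.1, 0.6879], [0.12, 0.6896], [0.14, 0.6894], [0.16, 0.7088], [0.18, 0.6892], [0.2, 0.6897]]
461 0.6897735796610551 [0.6905 0.6915]
374 0.6876510994657938 [0.6885 0.6894]
2513 [0.6887 0.6898]
1858 [0.6882 0.6893]
489 [0.6879 0.6887]
487 [0.6874 0.6883]
1859 [0.6872 0.6884]
2549 [0.687  0.6882]
```

View pics/w4.png

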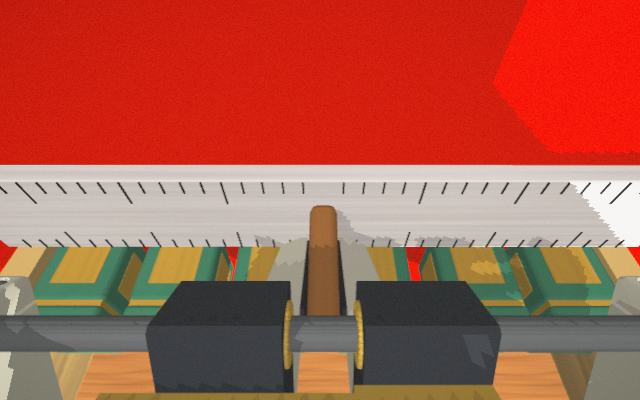

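Emit:
move_arm:
  deltas: [-0.0015, 0, 0.0001, 0, 0, 0, 0.1, -0.0022, 0, 0.0008, 0, 0, 0, 0.1, -0.0022, 0, 0.0008, 0, 0, 0, 0.1, -0.0022, 0, 0.0008, 0, 0, 0, 0.1]

```text
t: 19.25
tool_pos: [0.6617, 0.0374, 0.0404]
orientation: [-0.008, 2.57, 0.002]
force: [-19.0, -1.3, 14.3]
opening: 0.0133
gripper_force: 40.0
```

```bash
cat > n.py <<'E'
from h import *
Q=[]
for i in range(3):
    im,d,W=snap("wrist");Q.append(W)
print("panels",[round(float(np.median(np.concatenate([W[box(W,.66,.71,a,b,.02,.055)] for W in Q])[:,0])),5) for a,b in((-.158,-.136),(.212,.232))])
print("tins",[round(float(np.median(np.concatenate([W[box(W,.66,.71,y-.015,y+.015,.02,.05)] for W in Q])[:,0])),5) for y in np.array([-142.5,-85.5,85.5,142.5])/1000+.0377])
E
python3 m.py | grep -vE "tins|grip"; python3 n.py
```

```text
F [-19.   -1.3  14.3] [-0.01  1.9  -0.02] [-0.032  0.053  2.059  0.047  0.459 -1.645]
ruler 48049 (array([662.9,  36.3]), array([ 65.7, 348.8]), np.float64(0.5))
ruler far edge [[-0.14, 0.6926], [-0.12, 0.6925], [-0.1, 0.6921], [-0.08, 0.7121], [-0.06, 0.6922], [-0.04, 0.6917], [-0.02, 0.69], [0.0, 0.6914], [0.02, 0.6831], [0.04, 0.6498], [0.06, 0.687], [0.08, 0.6915], [0.1, 0.6895], [0.12, 0.691], [0.14, 0.6908], [0.16, 0.7106], [0.18, 0.6902], [0.2, 0.6907]]
t 19.3 pos [0.6617 0.0374 0.0403]
[0.0031, 0.0002, -0.002] [-0.0002, -0.0047, 0.0004] rows 0.1
[0.0014, 0.0001, -0.001] [-0.0002, -0.0047, 0.0004] rows 0.0
[-0.0003, 0.0001, 0.0001] [-0.0002, -0.0047, 0.0004] rows 0.0
[-0.002, 0.0001, 0.0012] [-0.0002, -0.0047, 0.0004] rows 0.0
[-0.0037, 0.0001, 0.0023] [-0.0002, -0.0047, 0.0004] rows 0.0
panels [0.69151, 0.68938]
tins [0.69122, 0.69072, 0.68977, 0.68958]
```

Emit:
move_arm:
  deltas: [0.002, 0, -0.002, 0, 0, 0, 0.1, 0.006, 0, -0.005, 0, 0, 0, 0.1, 0.012, 0, -0.0085, 0, 0, 0, 0.1, 0.02, 0, -0.0135, 0, 0, 0, 0.1, 0.03, 0, -0.02, 0, 0, 0, 0.1, 0.04, 0, -0.0265, 0, 0, 0, 0.1, 0.05, 0, -0.033, 0, 0, 0, 0.1, 0.06, 0, -0.0395, 0, 0, 0, 0.1, 0.065, 0, -0.0427, 0, 0, 0, 0.1, 0.065, 0, -0.0427, 0, 0, 0, 0.1]

```text
t: 20.7
tool_pos: [0.5854, 0.0368, 0.0418]
orientation: [-0.008, 2.566, 0.002]
force: [-1.1, 0.0, -3.0]
opening: 0.0134
gripper_force: 40.0
```

```bash
python3 - <<'E'
from h import *
s=robot.read_state();p=s["tool_pos"];print(s["force"],s["q"]);R=pose(90.35,33)
im,d,W=snap("wrist");m=box(W,.5,.64,-.3,.3,.004,.03)
P=W[m];P=P[abs(P[:,1]-.037)>.04];A=np.c_[P[:,:2]-[.58,.037],np.ones(len(P))];print("ruler plane",np.linalg.lstsq(A,P[:,2],rcond=None)[0],len(P))
deltas([((p[0],p[1],.0402),R)])
print("panels",[np.median(W[box(W,.66,.71,a,b,.02,.055)][:,0]).round(5) for a,b in((-.158,-.136),(.212,.232))])
print("tins",[np.median(W[box(W,.66,.71,y-.015,y+.015,.02,.05)][:,0]).round(5) for y in np.array([-142.5,-85.5,-28.5,28.5,85.5,142.5])/1000+.0377])
E
```

```text
[-1.09133233  0.01000117 -2.9733416 ] [-0.04016503 -0.1694276   2.26950077  0.05503728  0.46749739 -1.6589289 ]
ruler plane [ 0.05571838 -0.00065183  0.01319008] 39070
t 20.75 pos [0.5859 0.0368 0.0421]
[0.0015, 0.0, 0.0013] [-0.0004, -0.0003, 0.0001] rows 0.0
panels [np.float64(0.69152), np.float64(0.68933)]
tins [np.float64(0.69089), np.float64(nan), np.float64(nan), np.float64(nan), np.float64(nan), np.float64(0.68911)]
  return _methods._mean(a, axis=axis, dtype=dtype,
  ret = ret.dtype.type(ret / rcount)
```

Emit:
move_arm:
  deltas: [0.0008, 0, 0.0013, 0, 0, 0, 0.1, 0.0008, 0, 0.0013, 0, 0, 0, 0.1, 0.0008, 0, 0.0013, 0, 0, 0, 0.55, 0.0008, 0, 0.0013, 0, 0, 0, 0.55, 0.0008, 0, 0.0013, 0, 0, 0, 0.55, 0.0008, 0, 0.0013, 0, 0, 0, 0.55, 0.0008, 0, -0.025, 0, 0, 0, 0.55, 0.0008, 0, -0.055, 0, 0, 0, 0.55, 0.0008, 0, -0.075, 0, 0, 0, 0.55, 0.0008, 0, -0.075, 0, 0, 0, 0.55]

```text
t: 22.0
tool_pos: [0.5453, 0.0365, 0.1063]
orientation: [-0.008, 2.563, 0.002]
force: [1.7, -0.1, 0.1]
opening: 0.0511
gripper_force: 0.0
```

```bash
cat > c.py <<'E'
from h import *
Q=[snap("wrist")[2] for i in range(3)]
print("panels",[np.median(np.concatenate([W[box(W,.66,.71,a,b,.02,.045)] for W in Q])[:,0]).round(5) for a,b in((-.158,-.136),(.212,.232))])
for y in np.array([-142.5,-85.5,-28.5,28.5,85.5,142.5])/1000+.0377:
    P=np.concatenate([W[box(W,.66,.71,y-.02,y+.02,.014,.05)] for W in Q])
    if len(P)>50: print(len(P),"front",np.median(P[:,0]).round(5),"panel line",round(.69047-.00594*(y-.0375),5),"slope",np.polyfit(P[:,1],P[:,0],1)[0].round(4),"y",P[:,1].min().round(4),P[:,1].max().round(4))
W=Q[0];m=box(W,.5,.64,-.3,.3,.004,.03)
P=W[m];P=P[abs(P[:,1]-.037)>.04];A=np.c_[P[:,:2]-[.58,.037],np.ones(len(P))];print("ruler plane",np.linalg.lstsq(A,P[:,2],rcond=None)[0],rrect(P))
im=snap("wrist")[0];save(im,"w5")
E
python3 c.py
```

```text
panels [np.float64(0.69155), np.float64(0.68936)]
3160 front 0.6911 panel line 0.69132 slope 0.014 y -0.1248 -0.0848
1026 front 0.69076 panel line 0.69098 slope -0.0563 y -0.0678 -0.0479
4193 front 0.69063 panel line 0.69064 slope 0.0461 y -0.0108 0.0289
4133 front 0.69024 panel line 0.6903 slope -0.0103 y 0.0462 0.0861
1074 front 0.68952 panel line 0.68996 slope 0.0247 y 0.1222 0.1432
3437 front 0.68953 panel line 0.68962 slope -0.1675 y 0.1605 0.2002
ruler plane [ 0.03831255 -0.00051897  0.01173554] (array([583.3,  37. ]), array([ 58.4, 378.5]), np.float64(0.5))
```

View pics/w5.png

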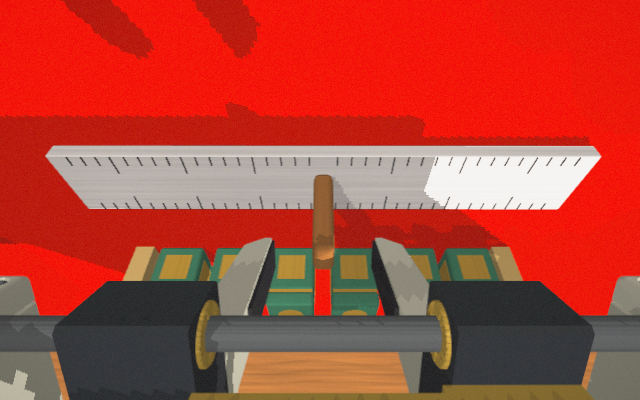

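Row looks straight with panels at (140,262) and (510,262), and the ruler is lying flat and clear. I'll draw the arm clear and recheck squareness.

```bash
python3 - <<'E'
from h import *
Q=[snap("wrist")[2] for i in range(3)]
for y in np.array([-142.5,-85.5,-28.5,28.5,85.5,142.5])/1000+.0377:
    print(round(y,4),[np.median(np.concatenate([W[box(W,.68,.70,a-.003,a+.003,.016,.045)] for W in Q])[:,0]).round(5) if any(box(W,.68,.70,a-.003,a+.003,.016,.045).any() for W in Q) else None for a in (y-.016,y-.008,y,y+.008,y+.016)])
E
```

```text
-0.1048 [np.float64(0.69133), np.float64(0.69093), np.float64(0.69074), np.float64(0.69081), np.float64(0.69133)]
-0.0478 [np.float64(0.69096), np.float64(0.69049), None, None, None]
0.0092 [np.float64(0.69054), np.float64(0.69037), np.float64(0.69027), np.float64(0.69035), np.float64(0.69086)]
0.0662 [np.float64(0.69044), np.float64(0.69001), np.float64(0.68997), np.float64(0.68994), np.float64(0.69017)]
0.1232 [None, None, None, np.float64(0.68933), np.float64(0.68944)]
0.1802 [np.float64(0.69072), np.float64(0.68935), np.float64(0.68917), np.float64(0.68914), np.float64(0.68923)]
```

Emit:
move_arm:
  deltas: [0, 0, -0.04, 0, 0, 0, 0.55, -0.02, 0, -0.07, 0, 0.15, 0, 0.55, -0.04, 0, -0.1, 0, 0.3, 0, 0.55, -0.06, 0, -0.13, 0, 0.45, 0, 0.55, -0.06, 0, -0.15, 0, 0.55, 0, 0.55, -0.06, 0, -0.15, 0, 0.55, 0, 0.55, -0.06, 0, -0.15, 0, 0.55, 0, 0.55]

```text
t: 23.22
tool_pos: [0.5127, 0.0365, 0.2608]
orientation: [-0.01, 3.117, -0.0]
force: [-0.2, 0.9, -0.2]
opening: 0.0508
gripper_force: 0.0
```

```bash
python3 - <<'E'
from h import *
print(robot.read_state()["tool_pos"],robot.read_state()["q"])
im,d,W=snap("side");save(np.hstack([im[:,170:570]]).repeat(1,0),"s5")
W0=np.load("side0.npz")["W"];
for n,b in dict(ruler=(.5,.64,-.3,.3,.006,.018),tins=(.66,.76,-.13,.21,.056,.07)).items():
  for m in clean(box(W,*b)): print(n,m.sum(),rrect(W[m]))
E
```

```text
[0.51269996 0.03652204 0.26083625] [-2.90718910e-02 -1.39942326e-01  1.70136119e+00  5.72207656e-04
  1.55574100e+00 -1.60605488e+00]
ruler 1482 (array([585.6,  30.8]), array([ 59.5, 372.6]), np.float64(0.0))
tins 101 (array([712.2, 181.1]), array([43.4, 46.3]), np.float64(-10.5))
tins 96 (array([711.6, 122.4]), array([40.9, 36.6]), np.float64(1.0))
tins 98 (array([710.4,  63.7]), array([40.1, 38.2]), np.float64(2.5))
tins 110 (array([710.5,   4.1]), array([42.2, 36. ]), np.float64(-4.5))
tins 129 (array([711. , -52.9]), array([44.4, 38.5]), np.float64(-3.5))
tins 78 (array([ 709.5, -108.5]), array([37.9, 37. ]), np.float64(-3.0))
```

View pics/s5.png

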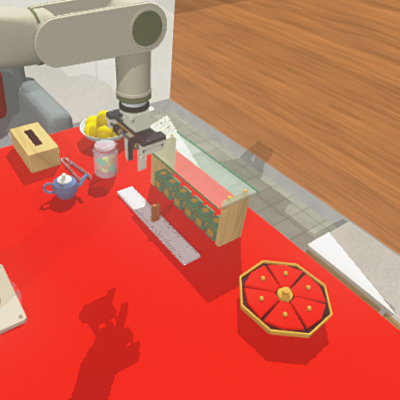

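The side view shows all six tins upright under the glass, the ruler flat in front of it, and the bystanders in place.

```bash
python3 -c "
from plant import robot
print(robot.close_job())"
```

```text
the job is handed in; nothing more can be done
None
```

Job handed in at about 23 s: all six tins stand flush with the panel fronts to within about 0.5 mm, and the ruler lies flat in front of the shelf, clear of the glass and released; the judge's result was not shown.

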